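# Line up casts and set the hold-down screw

### The job

Nudge the three dental casts on the jig straight back until each one's flat rear edge lies flush against the fence, so that they stand in one straight row under the hold-down bar. Then turn the thumbscrew clockwise (seen from above) until it seats, back it off a quarter turn, and finish still gripping the thumbscrew, holding it at that setting. Leave the jar, the case and the tube where they are.

Things in the scene. Friction and masses are not known exactly. Their poses are not given: they have to be found in the camera images.
- jig: Aluminium jig plate, 120 (x) x 320 (y) x 10 mm, fixed to the bench. Origin at the centre of its underside; x points to the fence side, y along the fence, z up. Round boss (28 mm wide, 36 mm high) under the thumbscrew at jig (30, 128) mm; guide post, 8 mm diameter, top 59 mm above the bench, at jig (30, -150) mm.
- fence (a point): Middle of the lower edge of the fence's face, on the plate's top, 10 mm above the bench; axes as the jig's. The face looks along -x, is 22 mm high and runs from y -155 to +115 mm; it is the plane x = 0 of this frame.
- cast_a_mid (a point): Plaster dental cast, cream, 52 (x) x 58 (y) mm; base 14 mm high (teeth rise to 27 mm), about 140 g, loose on the jig's plate, 10 to 27 mm short of the fence and a little askew. Point at the centre of the base, 7 mm above its underside. Its own x points away from the fence, to the rounded front (flat for 15 mm in the middle); the flat rear edge, 26 mm from this point along -x, goes to the fence.
- cast_b_mid (a point): Plaster dental cast, white, 52 (x) x 58 (y) mm; base 14 mm high (teeth rise to 27 mm), about 140 g, loose on the jig's plate, 10 to 27 mm short of the fence and a little askew. Point at the centre of the base, 7 mm above its underside. Its own x points away from the fence, to the rounded front (flat for 15 mm in the middle); the flat rear edge, 26 mm from this point along -x, goes to the fence.
- cast_c_mid (a point): Plaster dental cast, the smaller cream one, 48 (x) x 53 (y) mm; base 14 mm high (teeth rise to 27 mm), about 140 g, loose on the jig's plate, 10 to 27 mm short of the fence and a little askew. Point at the centre of the base, 7 mm above its underside. Its own x points away from the fence, to the rounded front (flat for 15 mm in the middle); the flat rear edge, 24 mm from this point along -x, goes to the fence.
- screw_wing (a point): Centre of the thumbscrew's flat upright wing: 10 mm thick (along this point's x), 38 mm long (along its y), 28 mm high, from 71 to 98 mm above the bench; this point is 85 mm above the bench, on the vertical screw axis. Turns with the screw.
- thumbscrew (a joint): Angle of the thumbscrew, rad: 0 = fully seated (hard stop), grows as it is unscrewed (anticlockwise from above); a quarter turn is 1.571. It turns with light friction of about 0.05 N m, stays where it is left and does not rise or sink. At 0 the wing's y axis is parallel to the jig's y.
- jar: Closed powder jar, 53 mm across, 76 mm high; bystander. Origin at the centre of its underside.
- case: Round-cornered splint case, 84 x 64 x 25 mm; bystander. Origin at the centre of its underside.
- tube: Paste tube, 31 x 104 x 24 mm, lying; bystander. Origin at its underside.
- bar_mid (a point): Middle of the underside of the steel hold-down bar, 12 mm (x) x 290 mm (y) x 6 mm, that runs over the rear part of the casts from thumbscrew to guide post. Axes as the jig's. Seated, its underside is 38 mm above the bench; it rises 1.3 mm per radian of unscrewing and never touches the casts. Moved by the screw only.
Not all that is in view belongs to the job. What is shaped like the part that bears cast_c_mid but brown or orange is not meant.

How it is judged (in metres and radians):
On the way, in this order (a step that is already met when the one before it is completed fails the run):
1. all three casts stand against the fence in one row (x of each of cast_a_mid, cast_b_mid in the frame of fence above -0.03 m and angle between the x axis of each of cast_a_mid, cast_b_mid, cast_c_mid and the x axis of fence, either way round below 0.1 rad and z of each of cast_a_mid, cast_b_mid, cast_c_mid in the frame of fence below 0.012 m and angle between each of cast_a_mid, cast_b_mid, cast_c_mid's own z axis and vertical below 0.1 rad and x of cast_c_mid in the frame of fence above -0.028 m), for 0.2 s.
2. the thumbscrew is turned to its seat (value of joint thumbscrew below 0.06 rad), for 0.1 s.
At the end, for the whole second after the job is handed in: All three casts lie with the rear edge within 4 mm of the fence and square to it within 0.1 rad, flat on the plate; the thumbscrew stands a quarter turn (1.57 rad, within 0.22) off its seat; the fingers still grip its wing (more than 3 N, grasp point within 35 mm of the wing's centre) (all of step 1 and value of joint thumbscrew between 1.35 and 1.79 rad and contact force between the fingers and thumbscrew above 3 N and distance between the grasp point and screw_wing below 0.035 m); the arm keeps its last pose, push and grip.
It fails at once if the jar is moved by more than 20 mm (distance of jar from where it was at the start of the episode above 0.02 m).
It fails at once if the case is moved by more than 20 mm (distance of case from where it was at the start of the episode above 0.02 m).
It fails at once if the tube is moved by more than 20 mm (distance of tube from where it was at the start of the episode above 0.02 m).
It fails at once if a cast is tipped (angle between any of cast_a_mid, cast_b_mid, cast_c_mid's own z axis and vertical above 0.35 rad).
It fails at once if a cast is lifted clear of the plate (z of any of cast_a_mid, cast_b_mid, cast_c_mid in the frame of fence above 0.025 m).
It also fails if it takes over 58 s, if anything falls off the work surface, if the arm or the gripper's body presses on something with over 40 N, if the wrist force passes 120 N, or if a joint passes its speed limit or range.

### The arm

A 6-joint arm with a two-finger parallel gripper is mounted at the origin on a cart in front of the work surface, level with it; the furniture and walls round the work are solid. World frame = base frame: x ahead of the robot, y to its left, z up, the work surface at z = 0. Lengths are in m, angles in degrees, forces in N, time in s.
With the tool pointing down it reaches from about 0.3 to 0.75 m from the base axis. Payload 8.5 kg.
Tool frame: the origin (TCP) lies between the finger pads; the fingertips stand 11 mm ahead of it and the grasp point (between the pads) lies 8 mm behind it; z points along the fingers, y is the direction in which the jaws open and shut (so a half turn about z gives the same grasp; the last joint's range is limited). The gripper opens to 88 mm and grips with 3 to 60 N. Pads are 18 mm wide; open, the fingers measure 123 mm over their backs; the gripper's body (75 mm by 187 mm) begins 45 mm behind the grasp point.
Start: joints at [-83.956, 21.807, 74.336, -0, 83.858, -12.336], TCP at [0.173, -0.522, 0.25] pointing down, gripper open.
Joint ranges: [-178.18, 178.18], [-50.72, 133.34], [12.68, 142.11], [-81.47, 261.47], [9.98, 163.14], [-165.26, 165.26]. Speed limits (degrees/s): [136.94, 136.94, 180, 180, 180, 180].

### API

Orientations are given as a 3x3 rotation matrix whose columns are the frame's x, y, z axes.
In Python, from cell import env gives the robot as it stands.
- The arm moves only by the tool servo_tool, never from a script. Its argument "steps" is a list of rows, each a list of 3 entries, a list of its own where there are three numbers: the opening, from 0 (shut) to 1 (fully open), then the shift along the world's x, y, z in m, then the turn about the world's z in rad. In form: [[jaw, [x, y, z], twist], ...]. A call has exactly 5 rows; each row is the pose to reach, as a shift and turn from the pose commanded when the call began; what a row does not reach only later rows make up. A row lasts 1/8 s, in which the tool goes at most 62.5 mm and 10.7 degrees, less where a joint would pass 70% of its speed; a pose out of reach is approached as far as the arm can. A call with a gripper value outside its range is refused whole. The fingers move at their own pace and stop on an object; "force" is the grip in N (left out, the last holds). Time passes only in rows, so rows that repeat a pose let the fingers close, or fill a call up. It gives the time, the measured TCP pose, the force and the opening at its end, in the units of the state.
- env.sense(): the state, without advancing time (a new reading comes with each control period).
- env.read_camera(name): name is "side" or "top"; returns a dict with "frame" (480x640x3 uint8, red, green, blue), "fx", "fy", "cx", "cy" (pixels), "R" (3x3) and "t" (3): a world point X has camera coordinates R X + t. Camera axes: x right, y down, z forward; pixel columns grow to the right and rows downward; lengths in m; the calibration is good to about 2 mm. A picture is of the moment at which its call begins. There is no depth.
- env.close_job(): hands the job in, once; it reports no verdict.
The state is a dict: "t": time; "joint_pos": joint angles; "joint_vel": joint speeds; "joint_torque": joint torques, N m; "position": TCP position; "eef_rot": TCP orientation; "ft_force": force on the tool from outside, world axes, zero at the start; "moment": the same for the moment, N m; "finger_gap": opening from 0.0 (shut) to 1.0 (fully open).
Only numpy, scipy, OpenCV 4.12 (cv2) and the standard library are available. Lean on these libraries where they do the work, as an engineer would, in place of code of your own. Each camera call takes 0.05 s, during which the arm holds its last target.

## Working session

There is one attempt and no reset: what is moved stays moved. The work goes in short steps, Python scripts to look and compute and a tool call to move; the robot and the scene stay as the last step left them, time stands still between calls to the robot, and variables do not carry over. Pictures are saved under pics/ and viewed, and the job is handed in when it is done.

Besides the shell and the picture viewer there is one more tool, called after "Call:" as a command line: name --argument value ..., lists and objects as JSON in quotes. servo_tool: Moves the arm, as the interface text tells. Its arguments: {"type":"object","properties":{"steps":{"type":"array","items":{"type":"array"}},"force":{"type":"number"}},"required":["steps"]}

```bash
ls; mkdir -p pics; python3 - <<'E'
from cell import env
import cv2,numpy as np
s=env.sense()
print(s['t'],s['position'],s['eef_rot'],s['finger_gap'])
for n in ('side','top'):
    d=env.read_camera(n)
    cv2.imwrite(f'pics/{n}0.png',d['frame'][:,:,::-1])
    print(n,d['fx'],d['fy'],d['cx'],d['cy'],np.round(d['R'],4).tolist(),np.round(d['t'],4), 'cam at',-np.array(d['R']).T@d['t'])
E
```

```text
pics
0.0 [ 0.17339263 -0.52167398  0.24913508] [[ 9.48985412e-01  3.15319935e-01 -1.60437929e-04]
 [ 3.15319828e-01 -9.48984350e-01  1.45254182e-03]
 [ 3.05762309e-04 -1.42903026e-03 -9.99998932e-01]] 1.000627368806527
side 481.7661662715119 481.7661662715119 318.29104255314815 242.15894782992942 [[-0.8171, -0.5765, 0.0024], [-0.3598, 0.5067, -0.7835], [0.4505, -0.641, -0.6214]] [0.3721 0.2536 0.8464] cam at [0.01398835 0.62854422 0.72375704]
top 487.4724408683523 487.4724408683523 317.17350613784004 244.09253137149068 [[-0.0239, -0.9993, -0.0286], [-0.991, 0.0275, -0.131], [0.1317, 0.0252, -0.991]] [-0.0068  0.5009  1.2545] cam at [ 0.33102152 -0.05225137  1.30862991]
```

View pics/side0.png

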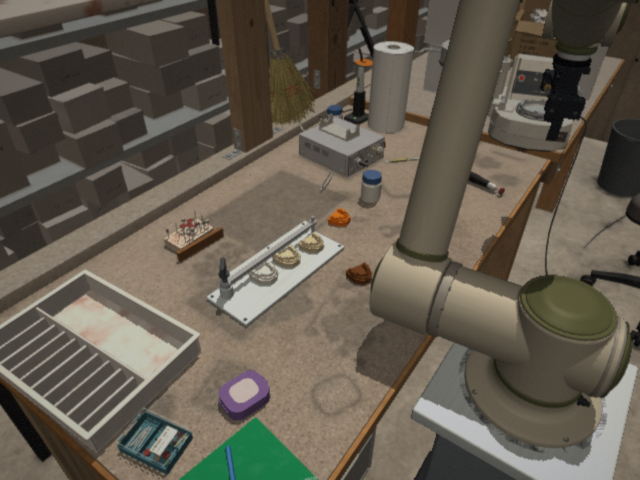

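View pics/top0.png

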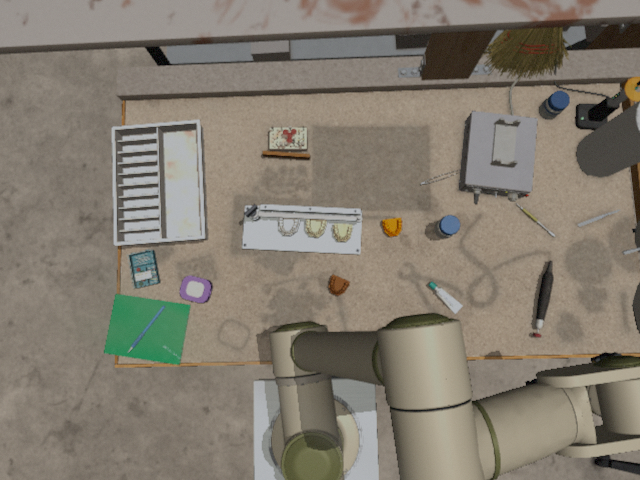

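The side view shows the jig at about (275,270), with the screw at (224,275), three casts at (264,272), (287,257) and (312,241), and orange and brown decoys beside it. The top view shows the jig at about x 243-361, y 205-253, with the fence away from the robot and the screw at (251,212). I'll zoom in.

```bash
python3 - <<'E'
import cv2
a=cv2.imread('pics/side0.png')[205:330,195:355]
cv2.imwrite('pics/side0z.png',cv2.resize(a,None,fx=5,fy=5,interpolation=cv2.INTER_CUBIC)[:600])
b=cv2.imread('pics/top0.png')[195:265,235:370]
cv2.imwrite('pics/top0z.png',cv2.resize(b,None,fx=5.9,fy=5.9,interpolation=cv2.INTER_CUBIC))
E
```

```text
(no output)
```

View pics/side0z.png

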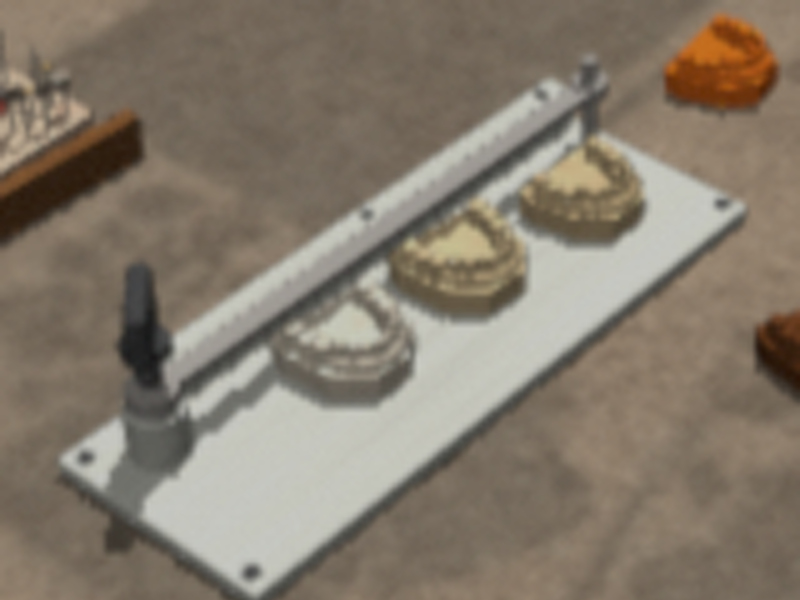

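View pics/top0z.png

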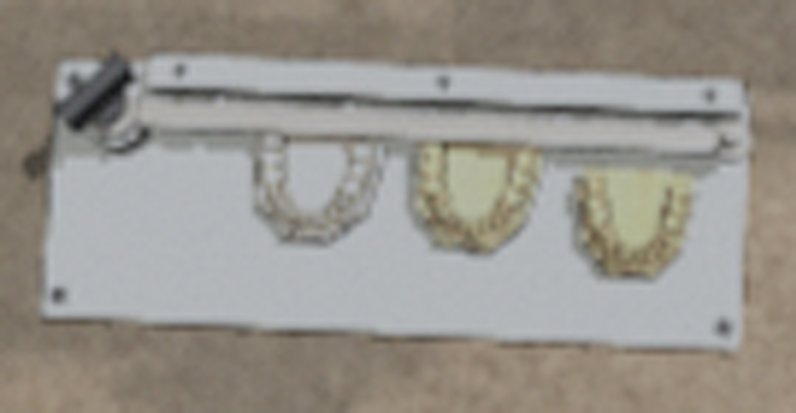

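The top zoom shows the plate corners at about (58,62), (43,318), (740,352) and (745,80). From left to right the casts are white (b), cream (a) and small cream (c). The wing is at about 40° from the fence line. Next I'll measure the plate pose, triangulating its corners and screw holes across the two views.

```bash
cat > h.py <<'E'
import numpy as np, cv2
class Cam:
    def __init__(s,d):
        s.K=np.array([[d['fx'],0,d['cx']],[0,d['fy'],d['cy']],[0,0,1]]);s.R=np.array(d['R']);s.t=np.array(d['t']);s.c=-s.R.T@s.t
        s.P=s.K@np.c_[s.R,s.t]; s.f=d['frame']
    def ray(s,uv):
        v=s.R.T@np.linalg.solve(s.K,[uv[0],uv[1],1]);return v/np.linalg.norm(v)
    def plane(s,uv,z):
        v=s.ray(uv);return s.c+v*(z-s.c[2])/v[2]
    def proj(s,X):
        p=s.P@np.append(X,1);return p[:2]/p[2]
def tri(A,ua,B,ub):
    va,vb=A.ray(ua),B.ray(ub)
    k=np.linalg.lstsq(np.c_[va,-vb],B.c-A.c,rcond=None)[0]
    pa,pb=A.c+k[0]*va,B.c+k[1]*vb
    return (pa+pb)/2,np.linalg.norm(pa-pb)
def cams():
    from cell import env
    return Cam(env.read_camera('top')),Cam(env.read_camera('side'))
zt=lambda x,y:(235+(x+.5)/5.9-.5,195+(y+.5)/5.9-.5)
zs=lambda x,y:(195+(x+.5)/5-.5,205+(y+.5)/5-.5)
E
python3 - <<'E'
from h import *
import pickle
T,S=cams()
pickle.dump((T,S),open('c0.pkl','wb'))
np.set_printoptions(precision=4,suppress=True)
# plate mask -> corners by polygon
for n,C,box in (('top',T,(235,195,370,265)),('side',S,(195,205,355,330))):
    hsv=cv2.cvtColor(C.f,cv2.COLOR_RGB2HSV)
    m=((hsv[...,1]<35)&(hsv[...,2]>115)).astype(np.uint8)
    mm=np.zeros_like(m);x0,y0,x1,y1=box;mm[y0:y1,x0:x1]=m[y0:y1,x0:x1]
    mm=cv2.morphologyEx(mm,cv2.MORPH_CLOSE,np.ones((5,5)))
    c=max(cv2.findContours(mm,0,1)[0],key=cv2.contourArea)
    h=cv2.convexHull(c);p=cv2.approxPolyDP(h,3,True)[:,0]
    print(n,cv2.contourArea(c),p.tolist())
    for q in p: print(q,C.plane(q,.01))
pairs={'TLc':(zt(58,62),zs(60,460)),'BLc':(zt(43,318),zs(255,600)),'BRc':(zt(740,352),zs(747,210)),
'TLh':(zt(74,80),zs(86,457)),'BLh':(zt(58,295),zs(252,572)),'BRh':(zt(724,328),zs(721,203)),
'fh0':(zt(443,82),zs(367,214)),'fhR':(zt(710,95),zs(542,93)),'post':(zt(726,142),zs(590,62)),'wingtop':(zt(95,92),zs(140,275))}
for k,(a,b) in pairs.items(): print(k,*tri(T,a,S,b), T.plane(a,.01))
E
```

```text
top 5201.5 [[244, 205], [360, 208], [360, 253], [242, 248]]
[244 205] [0.6168 0.178  0.01  ]
[360 208] [ 0.599  -0.1375  0.01  ]
[360 253] [ 0.4764 -0.1332  0.01  ]
[242 248] [0.4986 0.1839 0.01  ]
side 5666.5 [[343, 246], [246, 324], [206, 297], [230, 271], [312, 216]]
[343 246] [ 0.4755 -0.1296  0.01  ]
[246 324] [0.4981 0.1856 0.01  ]
[206 297] [0.6162 0.1779 0.01  ]
[230 271] [0.6316 0.0895 0.01  ]
[312 216] [ 0.6067 -0.1865  0.01  ]
TLc [0.6162 0.1766 0.0102] 0.0006183999882416372 [0.6165 0.1768 0.01  ]
BLc [0.4985 0.1852 0.0075] 0.0019505516030052772 [0.4973 0.1842 0.01  ]
BRc [ 0.474  -0.133   0.0065] 0.0011934809953201059 [ 0.4731 -0.1331  0.01  ]
TLh [0.6077 0.1693 0.0108] 0.00016673922738935784 [0.6078 0.1694 0.01  ]
BLh [0.5078 0.1773 0.0108] 0.0004347071318783608 [0.5078 0.1773 0.01  ]
BRh [ 0.4845 -0.126   0.0105] 0.0007703031065868155 [ 0.4842 -0.1262  0.01  ]
fh0 [ 0.5969 -0.002   0.0331] 1.7654469892485627e-05 [ 0.6017 -0.0011  0.01  ]
fhR [ 0.5872 -0.1223  0.0337] 9.346180612322344e-05 [ 0.592  -0.1235  0.01  ]
post [ 0.5611 -0.1269  0.0602] 0.0008959254200009991 [ 0.5699 -0.1301  0.01  ]
wingtop [0.5829 0.1449 0.1055] 0.0025227391277424863 [0.6018 0.1597 0.01  ]
```

```bash
python3 - <<'E'
from h import *
import pickle
T,S=pickle.load(open('c0.pkl','rb'))
a=T.f[205:250,272:358,::-1];cv2.imwrite('pics/t1.png',cv2.resize(a,None,fx=9,fy=9,interpolation=cv2.INTER_CUBIC))
a=S.f[228:292,245:330,::-1];cv2.imwrite('pics/s1.png',cv2.resize(a,None,fx=9,fy=9,interpolation=cv2.INTER_CUBIC))
E
```

```text
(no output)
```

View pics/t1.png

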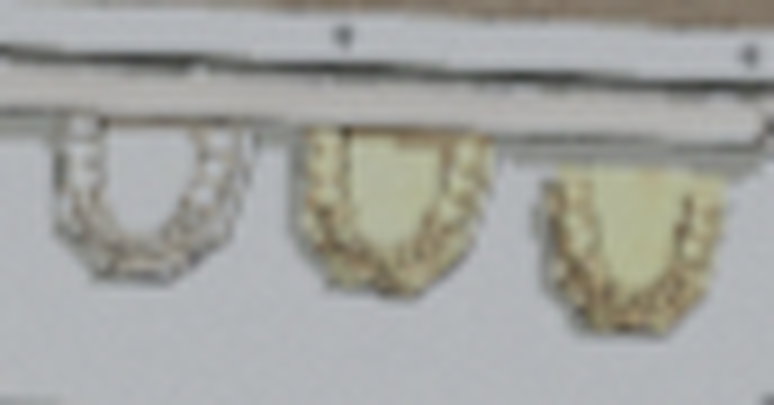

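View pics/s1.png

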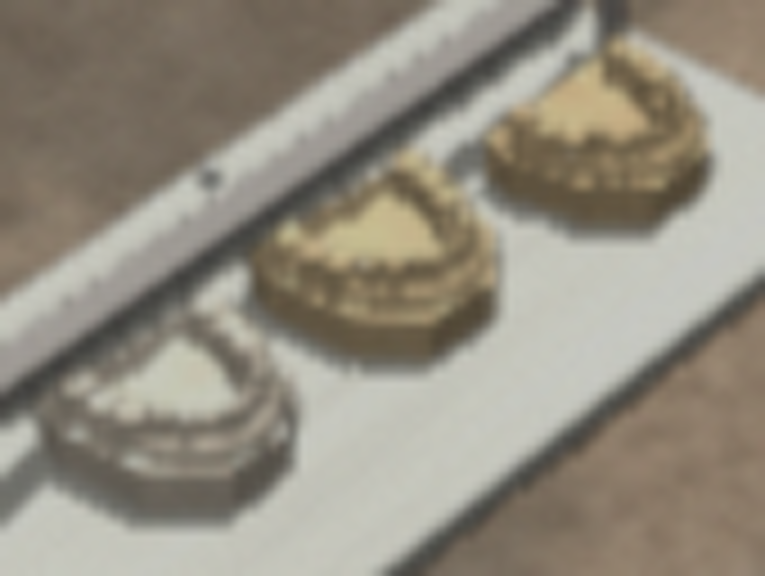

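Cast fronts in the 9x crops are b (100–160, 278), a (340–410, 293) and c (585–660, 331) in the top view. Their lower front edges in the side view are b (140–230, 520), a (350–425, 364) and c (580–650, 233).

```bash
cat >> h.py <<'E'
yaw=np.radians(-4.45); JC=np.array([.5455,.0217]); JR=np.array([[np.cos(yaw),-np.sin(yaw)],[np.sin(yaw),np.cos(yaw)]])
tojig=lambda p:JR.T@(np.asarray(p)[:2]-JC)
toworld=lambda q:JC+JR@np.asarray(q)
def z9(o): return lambda x,y:(o[0]+(x+.5)/9-.5,o[1]+(y+.5)/9-.5)
E
python3 - <<'E'
from h import *
import pickle
np.set_printoptions(precision=4,suppress=True)
T,S=pickle.load(open('c0.pkl','rb'))
t=z9((272,205));s=z9((245,228))
print('fence face(top edge z.032)',[tojig(T.plane(t(x,y),.032)) for x,y in((10,52),(345,70),(740,92))])
print('bar front z.046',[tojig(T.plane(t(x,y),.045)) for x,y in((10,112),(345,128),(700,143))],'back',[tojig(T.plane(t(x,y),.045)) for x,y in((10,72),(345,88),(700,103))])
F={'b':((100,278),(160,278),(140,520),(230,520),(55,240,200)),'a':((340,290),(412,295),(350,362),(425,362),(297,488,210)),'c':((585,332),(660,332),(578,230),(650,236),(545,722,240))}
for k,v in F.items():
    print(k,'top front z.02',tojig(T.plane(t(*v[0]),.022)),tojig(T.plane(t(*v[1]),.022)),'side z.01',tojig(S.plane(s(*v[2]),.01)),tojig(S.plane(s(*v[3]),.01)),
     'lat',tojig(T.plane(t(v[4][0],v[4][2]),.02)),tojig(T.plane(t(v[4][1],v[4][2]),.02)))
for k,u,v in(('b',(130,278),(187,480)),('a',(376,294),(388,325)),('c',(622,332),(615,192))): print(k,tri(T,t(*u),S,s(*v)))
# wing ends top
for z in(.098,.085):
  e=[T.plane(zt(*p),z) for p in((65,122),(122,62))]
  print('wing',e, tojig((e[0]+e[1])/2), np.degrees(np.arctan2(*(JR.T@(e[1]-e[0])[:2])[::-1])))
print('screw axis world',toworld([.03,.128]))
E
```

```text
fence face(top edge z.032) [array([0.0436, 0.079 ]), array([ 0.0429, -0.0208]), array([ 0.0419, -0.1378])]
bar front z.046 [array([0.0231, 0.0761]), array([ 0.0231, -0.0225]), array([ 0.0237, -0.1263])] back [array([0.035 , 0.0769]), array([ 0.035 , -0.0218]), array([ 0.0355, -0.1258])]
b top front z.02 [-0.0214  0.0491] [-0.0206  0.0312] side z.01 [-0.0032  0.0642] [-0.0197  0.0505] lat [0.0017 0.0642] [0.0044 0.009 ]
a top front z.02 [-0.0215 -0.0225] [-0.0219 -0.0439] side z.01 [-0.003  -0.0094] [-0.0173 -0.0213] lat [ 0.0022 -0.0082] [ 0.005 -0.065]
c top front z.02 [-0.0304 -0.0956] [-0.0293 -0.1177] side z.01 [-0.0131 -0.0846] [-0.0289 -0.0946] lat [-0.0032 -0.0824] [-0.0006 -0.1349]
b (array([0.5359, 0.0688, 0.0145]), np.float64(0.016752855579428974))
a (array([ 0.5303, -0.0041,  0.0144]), np.float64(0.019644693015608748))
c (array([ 0.5157, -0.0781,  0.0151]), np.float64(0.016817332125849637))
wing [array([0.5707, 0.1584, 0.098 ]), array([0.5963, 0.1336, 0.098 ])] [0.0283 0.1269] -39.66618109724406
wing [array([0.5733, 0.1606, 0.085 ]), array([0.5991, 0.1356, 0.085 ])] [0.0308 0.1292] -39.666181097244014
screw axis world [0.5853 0.147 ]
```

Both views agree, with the plate corners at z = 0.0065–0.011 (expected 0.010). In the jig frame the fence is at x≈0.043, and the cast front flats are:

| Cast | x (m) | y (m) |
|---|---|---|
| b | −0.021 | 0.040 |
| a | −0.022 | −0.033 |
| c | −0.030 | −0.107 |

The wing centre is at about (0.030, 0.128), with θ≈50° or 50°+180°. I'll close the jaws and move in front of cast c.

Call:
servo_tool --steps '[[0,[0.029,0.044,0],0.117],[0,[0.058,0.088,0],0.234],[0,[0.087,0.132,0],0.351],[0,[0.116,0.176,0],0.468],[0,[0.145,0.22,0],0.585]]' --force 20

```text
t: 0.82
position: [0.3191, -0.3004, 0.2497]
eef_rot: [[0.614, 0.789, 0.0], [0.789, -0.614, 0.0], [0.0, 0.0, -1.0]]
ft_force: [0.8, -1.1, 0.6]
finger_gap: 0.459
```

Call:
servo_tool --steps '[[0,[0.029,0.0445,-0.025],0.117],[0,[0.058,0.089,-0.05],0.234],[0,[0.087,0.1335,-0.075],0.351],[0,[0.116,0.178,-0.1],0.468],[0,[0.144,0.2225,-0.12],0.587]]'

```text
t: 1.45
position: [0.4631, -0.0778, 0.1288]
eef_rot: [[0.074, 0.997, -0.0], [0.997, -0.074, 0.0], [0.0, -0.0, -1.0]]
ft_force: [-0.0, -1.1, 0.4]
finger_gap: 0.007
```

Call:
servo_tool --steps '[[0,[0,-0.001,-0.04],0],[0,[0,-0.001,-0.075],0],[0,[0,-0.001,-0.095],0],[0,[0,-0.001,-0.1025],0],[0,[0,-0.001,-0.1025],0]]'

```text
t: 2.08
position: [0.4625, -0.0805, 0.0273]
eef_rot: [[0.078, 0.997, -0.0], [0.997, -0.078, 0.0], [0.0, -0.0, -1.0]]
ft_force: [-0.5, 0.2, 0.4]
finger_gap: 0.004
```

```bash
python3 - <<'E'
from h import *
from cell import env
T,S=cams();s=env.sense();print(s['position'],tojig(s['position']),s['ft_force'])
a=T.f[190:265,232:368,::-1];b=S.f[200:330,195:355,::-1]
cv2.imwrite('pics/t2.png',cv2.resize(a,None,fx=5.8,fy=5.8,interpolation=cv2.INTER_CUBIC))
cv2.imwrite('pics/s2.png',cv2.resize(b,None,fx=4.6,fy=4.6,interpolation=cv2.INTER_CUBIC))
E
```

```text
[ 0.4628045  -0.08060921  0.02797975] [-0.07450813 -0.10841706] [-0.07461709  0.5603919   0.41243303]
```

View pics/s2.png

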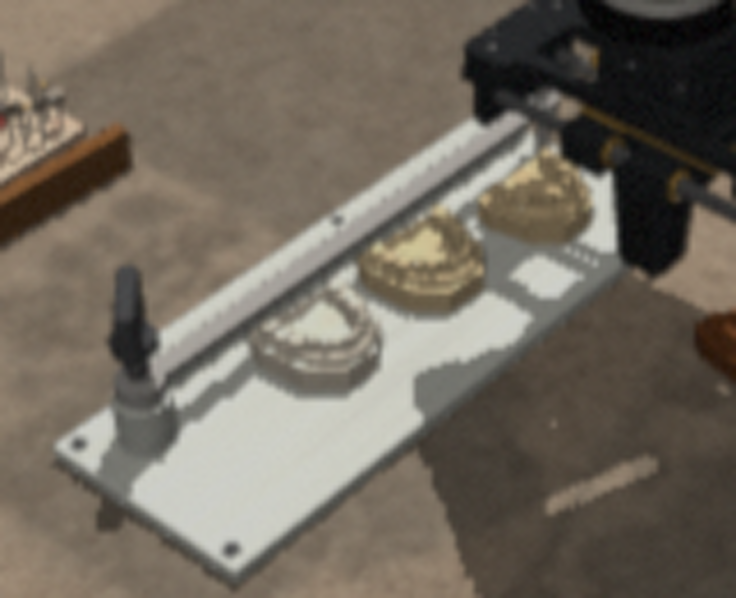

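View pics/t2.png

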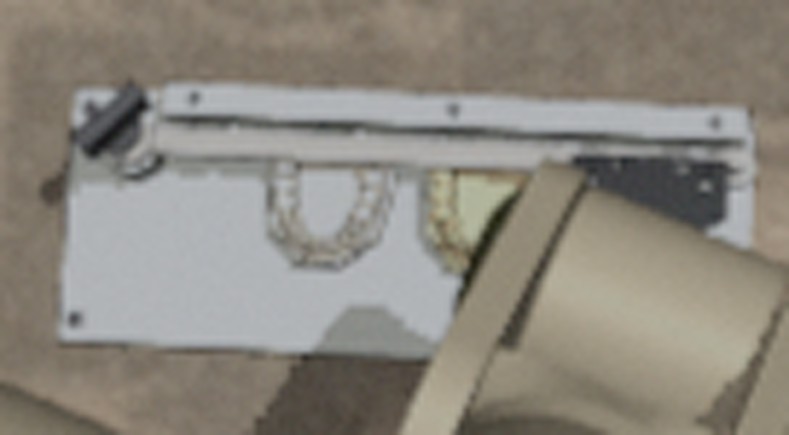

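The closed fingers stand in front of cast c at jig (−0.0745, −0.108) and are clear of the bar and post. I'll push along jig +x.

Call:
servo_tool --steps '[[0,[0.012,-0.0008,0],0],[0,[0.022,-0.0015,0],0],[0,[0.028,-0.002,0],0],[0,[0.034,-0.0025,0],0],[0,[0.04,-0.003,0],0]]'

```text
t: 2.8
position: [0.5023, -0.0833, 0.0272]
eef_rot: [[0.078, 0.997, -0.001], [0.997, -0.078, 0.0], [0.0, -0.001, -1.0]]
ft_force: [-2.7, -1.0, 2.2]
finger_gap: 0.007
```

Call:
servo_tool --steps '[[0,[0.002,0,0],0],[0,[0.004,0,0],0],[0,[0.006,0,0],0],[0,[0.008,-0.0005,0],0],[0,[0.009,-0.0005,0],0]]'

```text
t: 3.42
position: [0.5116, -0.0839, 0.0272]
eef_rot: [[0.078, 0.997, 0.0], [0.997, -0.078, 0.0], [0.0, 0.0, -1.0]]
ft_force: [-1.5, -0.4, 1.2]
finger_gap: 0.004
```

Call:
servo_tool --steps '[[0,[0.001,0,0],0],[0,[0.002,0,0],0],[0,[0.003,0,0],0],[0,[0.004,0,0],0],[0,[0.005,-0.0005,0],0]]'

```text
t: 4.05
position: [0.5165, -0.0844, 0.0272]
eef_rot: [[0.078, 0.997, -0.0], [0.997, -0.078, 0.0], [0.0, -0.0, -1.0]]
ft_force: [-1.5, -0.3, 0.9]
finger_gap: 0.008
```

Call:
servo_tool --steps '[[0,[0.001,0,0],0],[0,[0.002,0,0],0],[0,[0.002,0,0],0],[0,[0.003,0,0],0],[0,[0.003,0,0],0]]'

```text
t: 4.68
position: [0.5195, -0.0845, 0.0272]
eef_rot: [[0.078, 0.997, 0.0], [0.997, -0.078, -0.0], [-0.0, 0.0, -1.0]]
ft_force: [-0.1, 0.4, 0.5]
finger_gap: 0.007
```

```bash
cat > snap.py <<'E'
from h import *
from cell import env
import sys
n=sys.argv[1]
T,S=cams();s=env.sense();print(s['t'],s['position'],tojig(s['position']),s['ft_force'])
import pickle;pickle.dump((T,S),open(f'c{n}.pkl','wb'))
cv2.imwrite(f'pics/t{n}.png',cv2.resize(T.f[190:265,232:368,::-1],None,fx=5.8,fy=5.8,interpolation=cv2.INTER_CUBIC))
cv2.imwrite(f'pics/s{n}.png',cv2.resize(S.f[200:330,195:355,::-1],None,fx=4.6,fy=4.6,interpolation=cv2.INTER_CUBIC))
E
python3 snap.py 3
```

```text
4.775 [ 0.51954117 -0.08446451  0.02728252] [-0.01764336 -0.10785859] [-0.44656264  1.02952933  0.90334405]
```

View pics/s3.png

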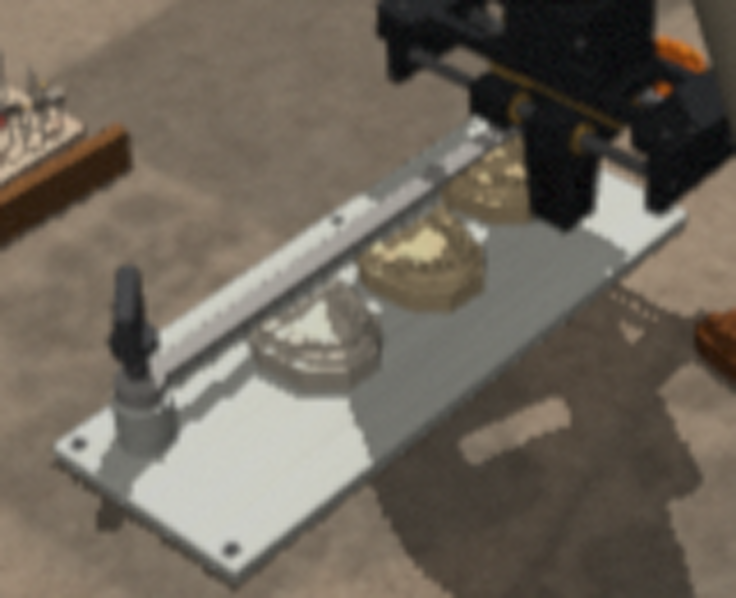

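Cast c moves with the finger, but the force has not risen yet. I'll keep pushing in 1 mm steps.

Call:
servo_tool --steps '[[0,[0.001,0,0],0],[0,[0.002,0,0],0],[0,[0.003,0,0],0],[0,[0.003,0,0],0],[0,[0.003,0,0],0]]'

```text
t: 5.4
position: [0.5211, -0.0844, 0.0272]
eef_rot: [[0.078, 0.997, -0.003], [0.997, -0.078, 0.0], [0.0, -0.003, -1.0]]
ft_force: [-8.5, -1.1, 4.6]
finger_gap: 0.005
```

The force rose to 8.5 N, so the cast has reached the fence. I'll press slightly more to square it, then back off and lift.

Call:
servo_tool --steps '[[0,[0.0015,0,0],0],[0,[0.0015,0,0],0],[0,[0.0015,0,0],0],[0,[0.0015,0,0],0],[0,[0.0015,0,0],0]]'

```text
t: 6.02
position: [0.5212, -0.0843, 0.0272]
eef_rot: [[0.077, 0.997, -0.007], [0.997, -0.077, 0.001], [0.0, -0.007, -1.0]]
ft_force: [-14.4, -2.9, 8.9]
finger_gap: 0.005
```

Call:
servo_tool --steps '[[0,[-0.015,0.001,0],0],[0,[-0.04,0.003,0.002],0],[0,[-0.055,0.02,0.03],0],[0,[-0.055,0.05,0.035],0],[0,[-0.055,0.071,0.035],0]]'

```text
t: 6.65
position: [0.4694, -0.0126, 0.063]
eef_rot: [[0.078, 0.997, 0.002], [0.997, -0.078, -0.0], [-0.0, 0.002, -1.0]]
ft_force: [0.3, 0.2, -0.1]
finger_gap: 0.005
```

```bash
python3 snap.py 4
```

```text
6.75 [ 0.46901916 -0.0120868   0.06248245] [-0.0736288  -0.03961902] [ 0.55409426  0.30453487 -0.51310353]
```

View pics/s4.png

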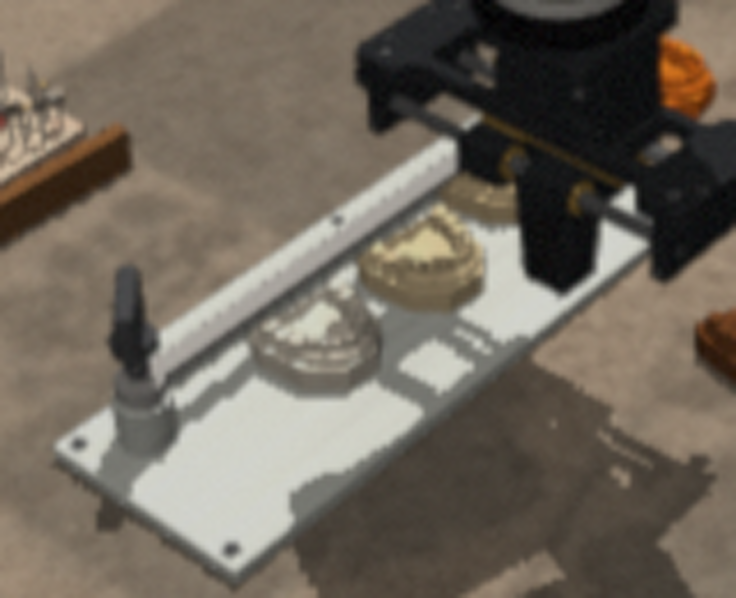

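View pics/t4.png

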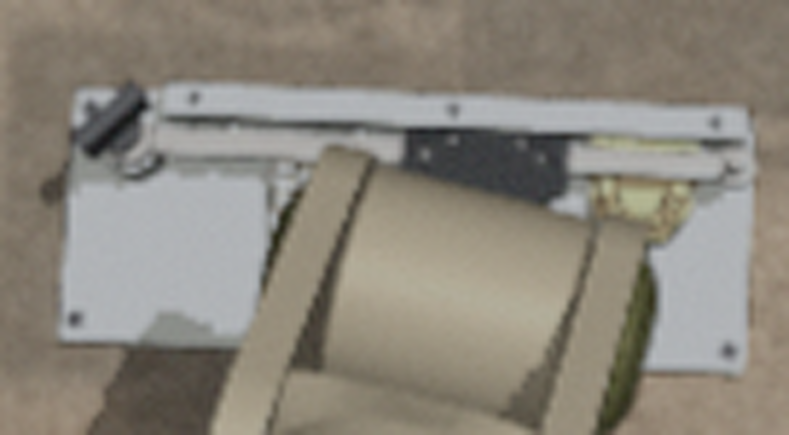

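Cast c sits at the fence: the top view shows its cream rear strip flush behind the bar at about (650,145). Cast a is next.

Call:
servo_tool --steps '[[0,[0,0.005,-0.015],0],[0,[0.0,0.005,-0.03],0],[0,[0.01,0.0045,-0.035],0],[0,[0.026,0.003,-0.0355],0],[0,[0.036,0.0025,-0.0355],0]]'

```text
t: 7.38
position: [0.5064, -0.0115, 0.0269]
eef_rot: [[0.078, 0.997, 0.001], [0.997, -0.078, -0.0], [-0.0, 0.001, -1.0]]
ft_force: [0.2, 0.1, 0.2]
finger_gap: 0.006
```

Call:
servo_tool --steps '[[0,[0.003,-0.0002,0],0],[0,[0.006,-0.0004,0],0],[0,[0.009,-0.0006,0],0],[0,[0.011,-0.0008,0],0],[0,[0.013,-0.001,0],0]]'

```text
t: 8.0
position: [0.5179, -0.0119, 0.0268]
eef_rot: [[0.078, 0.997, -0.0], [0.997, -0.078, 0.0], [0.0, -0.0, -1.0]]
ft_force: [-3.0, -0.5, 2.1]
finger_gap: 0.004
```

Call:
servo_tool --steps '[[0,[0.001,0,0],0],[0,[0.002,0,0],0],[0,[0.003,0,0],0],[0,[0.004,0,0],0],[0,[0.005,-0.0005,0],0]]'

```text
t: 8.62
position: [0.5218, -0.0122, 0.0267]
eef_rot: [[0.078, 0.997, -0.003], [0.997, -0.078, 0.001], [0.0, -0.003, -1.0]]
ft_force: [-8.6, 1.0, 7.7]
finger_gap: 0.006
```

Call:
servo_tool --steps '[[0,[0.001,0,0],0],[0,[0.002,0,0],0],[0,[0.002,0,0],0],[0,[0.002,0,0],0],[0,[0.002,0,0],0]]'

```text
t: 9.25
position: [0.522, -0.0121, 0.0267]
eef_rot: [[0.077, 0.997, -0.007], [0.997, -0.077, 0.001], [0.0, -0.007, -1.0]]
ft_force: [-15.6, -1.7, 12.6]
finger_gap: 0.007
```

Cast a stopped with a firm force at TCP jig x −0.021 (predicted −0.020). I'll back off and move to cast b.

Call:
servo_tool --steps '[[0,[-0.015,0.001,0],0],[0,[-0.04,0.003,0.002],0],[0,[-0.052,0.025,0.03],0],[0,[-0.051,0.06,0.03],0],[0,[-0.05,0.078,0.03],0]]'

```text
t: 9.88
position: [0.4753, 0.0668, 0.0572]
eef_rot: [[0.077, 0.997, 0.002], [0.997, -0.077, 0.0], [0.0, 0.002, -1.0]]
ft_force: [0.7, 0.0, -0.3]
finger_gap: 0.002
```

```bash
python3 snap.py 5
```

```text
9.975 [0.47518371 0.06681799 0.05685908] [-0.07360498  0.0395262 ] [-0.55057257 -0.18577111  0.78736683]
```

View pics/s5.png

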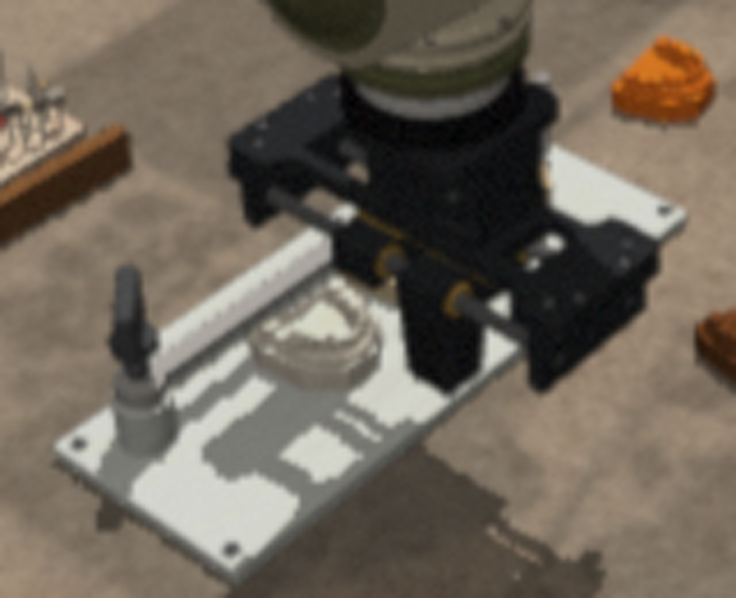

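View pics/t5.png

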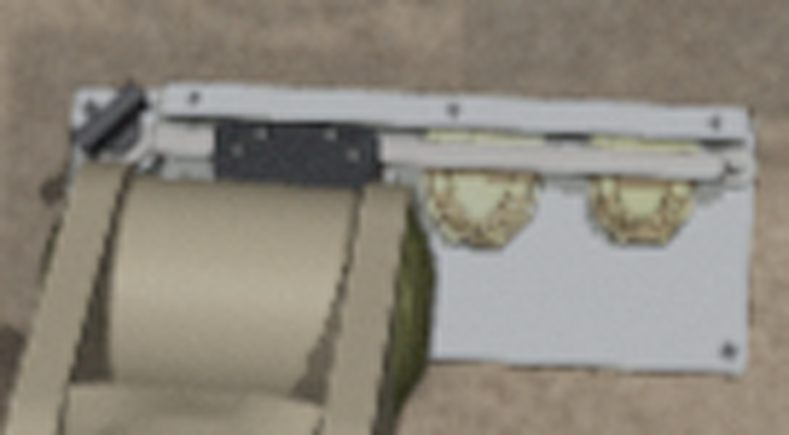

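Casts a and c both sit square at the fence, with cream strips behind the bar at (480,133) and (645,142). Now I'll push cast b.

Call:
servo_tool --steps '[[0,[0,-0.001,-0.015],0],[0,[0.0,-0.001,-0.028],0],[0,[0.01,-0.002,-0.03],0],[0,[0.026,-0.003,-0.03],0],[0,[0.036,-0.004,-0.03],0]]'

```text
t: 10.6
position: [0.5123, 0.0612, 0.0269]
eef_rot: [[0.078, 0.997, 0.001], [0.997, -0.078, -0.0], [-0.0, 0.001, -1.0]]
ft_force: [0.3, 0.2, 1.1]
finger_gap: 0.007
```

Call:
servo_tool --steps '[[0,[0.003,-0.0002,0],0],[0,[0.006,-0.0004,0],0],[0,[0.009,-0.0006,0],0],[0,[0.011,-0.0008,0],0],[0,[0.013,-0.001,0],0]]'

```text
t: 11.22
position: [0.5239, 0.0606, 0.0268]
eef_rot: [[0.078, 0.997, -0.0], [0.997, -0.078, 0.0], [-0.0, -0.0, -1.0]]
ft_force: [-2.9, 0.0, 1.4]
finger_gap: 0.005
```

Call:
servo_tool --steps '[[0,[0.001,0,0],0],[0,[0.002,0,0],0],[0,[0.003,0,0],0],[0,[0.004,0,0],0],[0,[0.005,-0.0005,0],0]]'

```text
t: 11.85
position: [0.5275, 0.0603, 0.0267]
eef_rot: [[0.078, 0.997, -0.004], [0.997, -0.078, 0.0], [0.0, -0.004, -1.0]]
ft_force: [-10.2, -0.2, 7.9]
finger_gap: 0.006
```

Cast b stopped at the same TCP jig x (−0.021). I'll press briefly, retreat, and rise beside the screw while turning towards the wing.

Call:
servo_tool --steps '[[0,[0.0015,0,0],0],[0,[0.0015,0,0],0],[0,[0.0015,0,0],0],[0,[-0.015,0.001,0],0],[0,[-0.04,0.003,0.005],0]]'

```text
t: 12.48
position: [0.4892, 0.063, 0.0316]
eef_rot: [[0.078, 0.997, 0.001], [0.997, -0.078, -0.0], [0.0, 0.001, -1.0]]
ft_force: [-0.0, -1.0, 0.6]
finger_gap: 0.006
```

Call:
servo_tool --steps '[[0,[-0.02,0,0.06],0],[0,[-0.06,0.0,0.1],0],[0,[-0.1,0,0.12],0],[0,[-0.1,0,0.13],0.15],[0,[-0.1,0,0.13],0.3]]'

```text
t: 13.1
position: [0.3895, 0.063, 0.1629]
eef_rot: [[-0.225, 0.974, 0.004], [0.974, 0.225, -0.0], [-0.001, 0.004, -1.0]]
ft_force: [0.2, -0.1, 0.4]
finger_gap: 0.006
```

```bash
python3 snap.py 6
```

```text
13.2 [0.38935567 0.06304081 0.1620823 ] [-0.15888122  0.02910108] [-0.22759276 -0.7971643  -1.08164561]
```

View pics/s6.png

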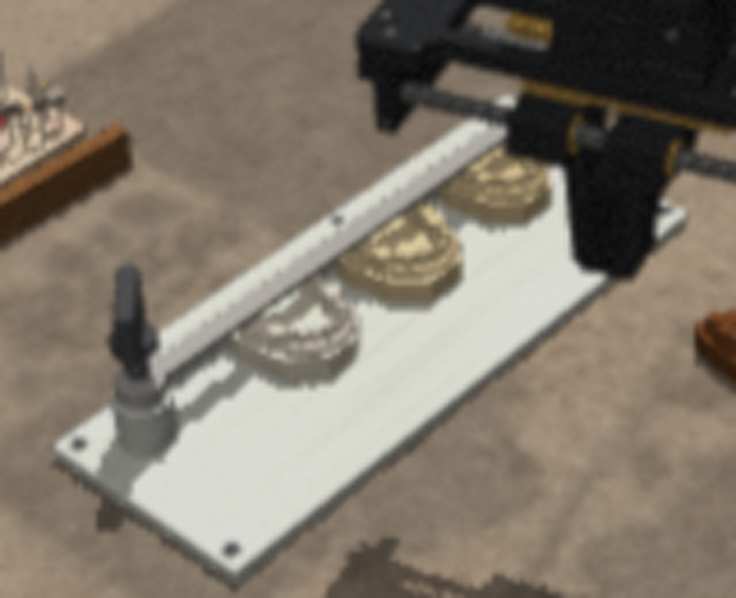

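View pics/t6.png

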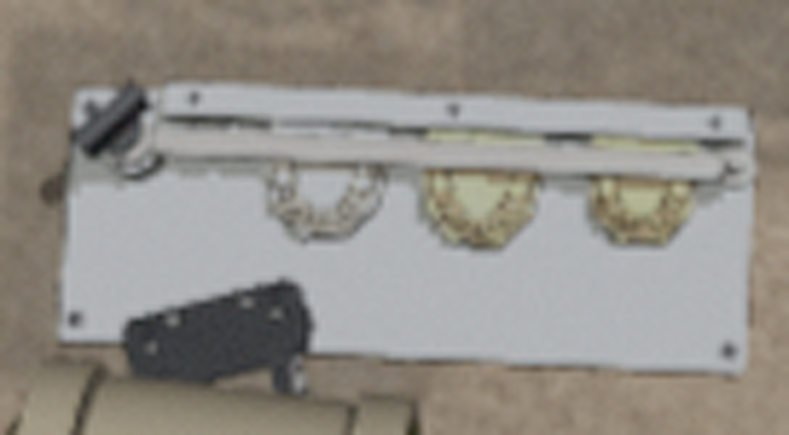

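All three casts now look flush and square, with strips behind the bar at (330,125), (480,133) and (645,142). I'll check this numerically and refine the wing.

```bash
python3 - <<'E'
from h import *
import pickle
np.set_printoptions(precision=4,suppress=True)
T,S=pickle.load(open('c6.pkl','rb'))
t=lambda x,y:(232+(x+.5)/5.8-.5,190+(y+.5)/5.8-.5); s=lambda x,y:(195+(x+.5)/4.6-.5,200+(y+.5)/4.6-.5)
for k,u in (('b',[(300,238),(345,240)]),('a',[(458,244),(500,247)]),('c',[(620,243),(662,244)])):
    print(k,'front',[tojig(T.plane(t(*p),.022)) for p in u])
for k,u in (('b',[(275,120),(388,128)]),('a',[(428,130),(540,136)]),('c',[(595,138),(695,146)])):
    print(k,'rear edge',[tojig(T.plane(t(*p),.024)) for p in u])
# wing by dark mask
g=T.f.max(2)
m=np.zeros(g.shape,np.uint8);m[200:222,240:262]=(g[200:222,240:262]<85)
n,l,st,ce=cv2.connectedComponentsWithStats(m);i=1+np.argmax(st[1:,4]);print(st[i],ce[i])
r=cv2.minAreaRect(np.argwhere(l==i)[:,::-1].astype(np.float32));print(r)
bp=cv2.boxPoints(r);print(bp.tolist())
e=[T.plane(p,.098) for p in bp];print([tojig(p) for p in e], tojig(T.plane(ce[i],.098)),T.plane(ce[i],.098))
print('wing top tri',tri(T,ce[i],S,s(127,272)))
E
```

```text
b front [array([-0.0083,  0.0482]), array([-0.0082,  0.0273])]
a front [array([-0.0075, -0.0249]), array([-0.008 , -0.0444])]
c front [array([-0.0034, -0.0994]), array([-0.0029, -0.1187])]
b rear edge [array([0.0461, 0.063 ]), array([0.0449, 0.0104])]
a rear edge [array([ 0.0448, -0.0082]), array([ 0.0445, -0.0601])]
c rear edge [array([ 0.0448, -0.0855]), array([ 0.0432, -0.1318])]
[246 206  11  11  48] [251.6042 212.0208]
((252.5, 212.0), (4.949747085571289, 13.435027122497559), 45.0)
[[246.0, 215.0], [255.5, 205.5], [259.0, 209.0], [249.5, 218.5]]
[array([0.0153, 0.1373]), array([0.0409, 0.1148]), array([0.0323, 0.1053]), array([0.0067, 0.1277])] [0.0236 0.1235] [0.5786 0.143  0.098 ]
wing top tri (array([0.5801, 0.1441, 0.108 ]), np.float64(0.008595186931977694))
```

The front flats sit at x −0.008, −0.008 and −0.003, each parallel to the fence within about 1–2°. All casts are flush. Next I'll move above the wing with the jaws open and turned to 135.6°.

Call:
servo_tool --steps '[[0.4,[0.045,0.019,0],0.13],[0.6,[0.09,0.038,0],0.26],[0.7,[0.135,0.058,0],0.39],[0.7,[0.18,0.077,0],0.52],[0.7,[0.1955,0.0835,0],0.57]]'

```text
t: 13.82
position: [0.5865, 0.1475, 0.1608]
eef_rot: [[-0.711, 0.703, 0.0], [0.703, 0.711, 0.0], [-0.0, 0.0, -1.0]]
ft_force: [-0.4, -0.2, 0.2]
finger_gap: 0.55
```

```bash
python3 snap.py 7
```

```text
13.925 [0.58558281 0.14711479 0.1607267 ] [0.03023116 0.12814671] [ 0.35490687 -0.96611291  0.23090146]
```

View pics/s7.png

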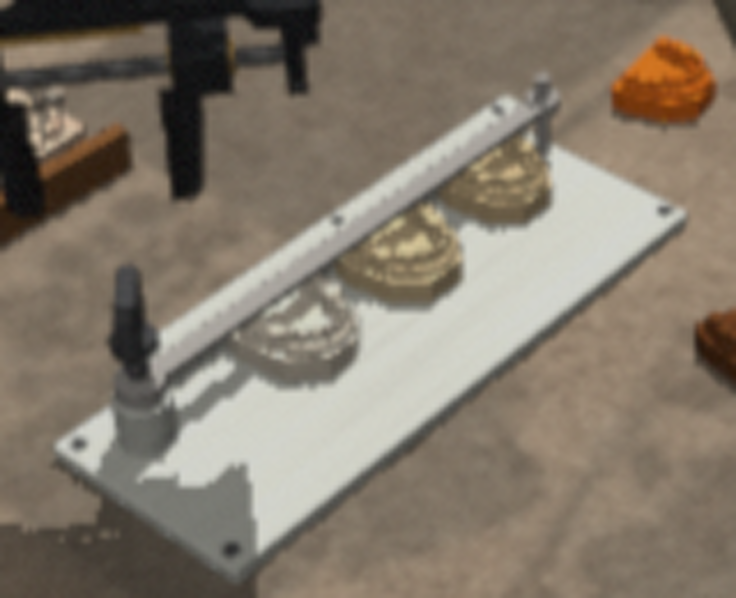

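The fingers straddle the wing: they show at columns about 20 and 185 in the crop, with the wing at (127,290) below. I'll descend and grip.

Call:
servo_tool --steps '[[0.7,[0,-0.0005,-0.04],0],[0.7,[0,-0.0005,-0.07],0],[0.7,[0,-0.0005,-0.083],0],[0.7,[0,-0.0005,-0.083],0],[0.4,[0,-0.0005,-0.083],0]]'

```text
t: 14.55
position: [0.5849, 0.146, 0.08]
eef_rot: [[-0.711, 0.703, 0.002], [0.703, 0.711, 0.0], [-0.001, 0.002, -1.0]]
ft_force: [-0.5, -0.5, -0.9]
finger_gap: 0.61
```

Call:
servo_tool --steps '[[0.1,[0,0,0],0],[0,[0,0,0],0],[0,[0,0,0],0],[0,[0,0,0],0],[0,[0,0,0],0]]' --force 25

```text
t: 15.18
position: [0.5858, 0.1473, 0.0792]
eef_rot: [[-0.712, 0.702, 0.004], [0.702, 0.712, 0.002], [-0.001, 0.005, -1.0]]
ft_force: [5.6, 8.7, -1.7]
finger_gap: 0.228
```

```bash
python3 snap.py 8; python3 -c "
from cell import env
s=env.sense();print(s['finger_gap'],s['moment'],s['joint_pos'])"
```

```text
15.275 [0.58583413 0.14737044 0.07917877] [0.03046188 0.12842108] [ 6.35614985  6.30506522 -1.8715272 ]
0.22541072452220745 [ 1.14470198 -1.13045754  0.03870636] [  2.85173132  36.44350134  79.04111094   0.14413576  64.26685091
 -42.59086622]
```

View pics/s8.png

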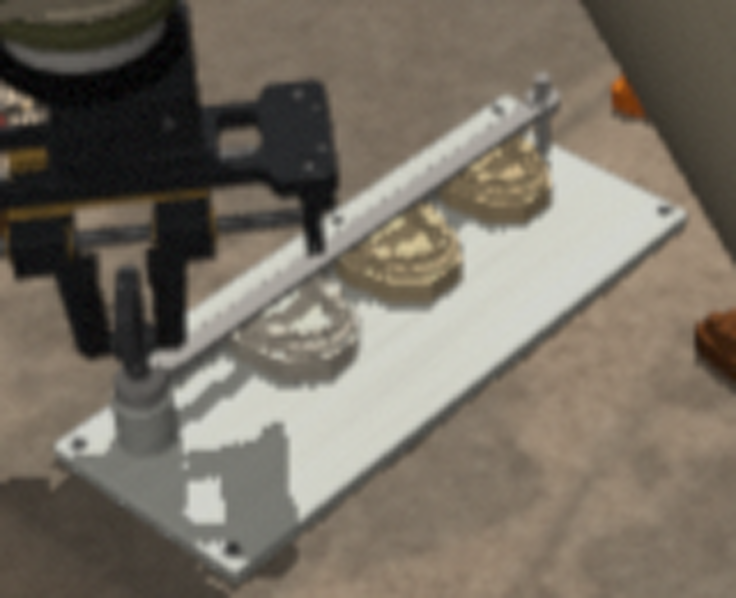

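The jaws stopped at about 20 mm, while the wing is 10 mm thick. In the picture the wing is centred with free gaps, so the fingertips (z 0.068) must be on the wider hub below the wing (dark blob at about (135,350)). I'll open, rise about 8 mm, centre a little and re-grip.

Call:
servo_tool --steps '[[0.4,[0,0,0],0],[0.5,[0.0008,0.001,0],0],[0.5,[0.0008,0.001,0.008],0],[0.3,[0.0008,0.001,0.009],0],[0,[0.0008,0.001,0.009],0]]'

```text
t: 15.9
position: [0.5852, 0.147, 0.088]
eef_rot: [[-0.712, 0.702, 0.0], [0.702, 0.712, -0.0], [-0.0, 0.0, -1.0]]
ft_force: [0.3, -0.5, -0.4]
finger_gap: 0.295
```

Call:
servo_tool --steps '[[0,[0,0,0],0],[0,[0,0,0],0],[0,[0,0,0],0],[0,[0,0,0],0],[0,[0,0,0],0]]' --force 25

```text
t: 16.52
position: [0.5856, 0.1477, 0.0877]
eef_rot: [[-0.712, 0.702, 0.001], [0.702, 0.712, 0.001], [0.0, 0.002, -1.0]]
ft_force: [2.6, 4.4, -1.4]
finger_gap: 0.11
```

The opening is now 9.7 mm, so the wing is gripped. I'll turn it clockwise towards its seat.

Call:
servo_tool --steps '[[0,[0.0005,0.0007,0],-0.14],[0,[0.0005,0.0007,0],-0.28],[0,[0.0005,0.0007,0],-0.42],[0,[0.0005,0.0007,0],-0.56],[0,[0.0005,0.0007,0],-0.68]]'

```text
t: 17.15
position: [0.5857, 0.1478, 0.0877]
eef_rot: [[-0.108, 0.994, -0.0], [0.994, 0.108, 0.0], [0.0, -0.0, -1.0]]
ft_force: [0.7, 0.5, -1.5]
finger_gap: 0.111
```

```bash
python3 snap.py 9; python3 -c "
from cell import env
s=env.sense();print(s['finger_gap'],s['moment'],s['joint_pos'])"
```

```text
17.25 [0.58569659 0.14782698 0.08767896] [0.03028934 0.12886557] [0.86302937 0.18683463 0.13664065]
0.11333554746566474 [ 0.10661616 -0.09660356 -0.06125822] [ 2.94704385e+00  3.59362186e+01  7.83611915e+01  5.01840323e-03
  6.57117915e+01 -3.42489870e+00]
```

View pics/s9.png

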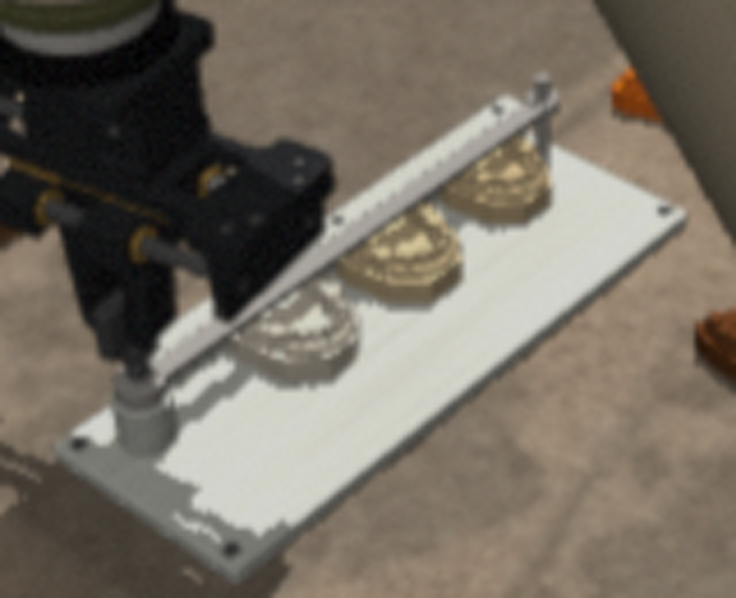

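Call:
servo_tool --steps '[[0,[0,0,0],-0.06],[0,[0,0,0],-0.12],[0,[0,0,0],-0.18],[0,[0,0,0],-0.22],[0,[0,0,0],-0.25]]'

```text
t: 17.88
position: [0.5857, 0.1477, 0.0877]
eef_rot: [[0.136, 0.991, -0.0], [0.991, -0.136, -0.0], [-0.0, -0.0, -1.0]]
ft_force: [0.8, -1.4, 0.8]
finger_gap: 0.111
```

```bash
python3 -c "
from cell import env
s=env.sense();print(s['finger_gap'],s['moment'],s['joint_pos'],s['eef_rot'][:,0])"
```

```text
0.1110626677861763 [-0.30923436 -0.12779951  0.52574456] [ 2.94491600e+00  3.59330587e+01  7.83630572e+01 -2.61961921e-02
  6.57095592e+01  1.07566349e+01] [ 1.35731838e-01  9.90745520e-01 -4.27886694e-04]
```

Call:
servo_tool --steps '[[0,[0,0,0],-0.02],[0,[0,0,0],-0.04],[0,[0,0,0],-0.06],[0,[0,0,0],-0.06],[0,[0,0,0],-0.06]]' --force 40

```text
t: 18.5
position: [0.5857, 0.1477, 0.0877]
eef_rot: [[0.196, 0.981, -0.0], [0.981, -0.196, -0.0], [-0.0, 0.0, -1.0]]
ft_force: [0.0, -1.7, -0.2]
finger_gap: 0.12
```

```bash
python3 snap.py 10; python3 -c "
from cell import env
s=env.sense();print(s['finger_gap'],s['moment'],s['joint_pos'],s['eef_rot'][:,0])"
```

```text
18.6 [0.58572371 0.14771221 0.08772404] [0.03032528 0.12875326] [ 0.66873378 -1.50866429 -0.25414176]
0.11826986552250024 [-0.25890981 -0.14126892  0.78807871] [ 2.94060656e+00  3.59315650e+01  7.83618195e+01 -7.98007606e-03
  6.57094505e+01  1.42761345e+01] [ 1.96497983e-01  9.80504219e-01 -1.35228271e-04]
```

View pics/s10.png

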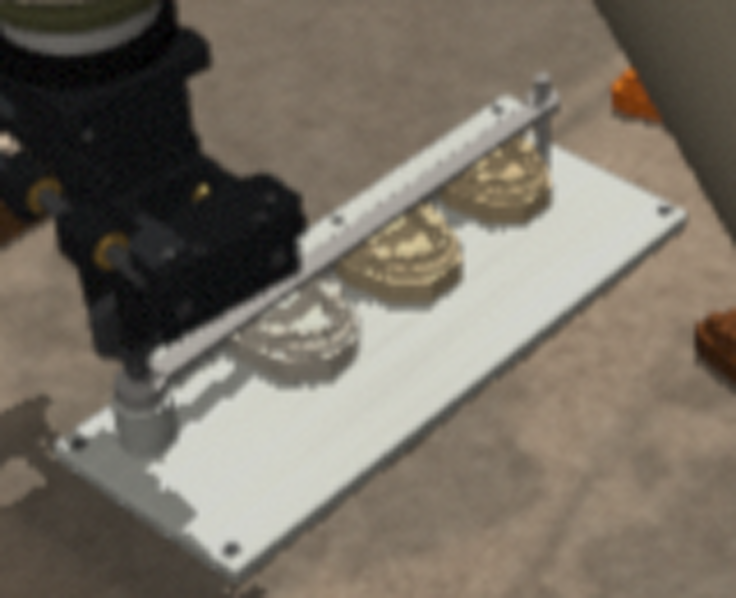

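The moment rises to 0.8 N m (friction is 0.05) and the jaws begin to wedge at the angle where the wing is parallel to the fence, so the screw is seated. Now I'll back off: +0.12 rad to bring the pads flat on the wing at its seat, then +1.571 rad.

Call:
servo_tool --steps '[[0,[0,0,0],0.06],[0,[0,0,0],0.12],[0,[0,0,0],0.12],[0,[0,0,0],0.12],[0,[0,0,0],0.12]]'

```text
t: 19.23
position: [0.5857, 0.1477, 0.0877]
eef_rot: [[0.079, 0.997, -0.0], [0.997, -0.079, -0.0], [-0.0, -0.0, -1.0]]
ft_force: [1.3, -1.4, -0.3]
finger_gap: 0.106
```

```bash
python3 -c "
from cell import env
s=env.sense();print(s['finger_gap'],s['moment'],s['joint_pos'],s['eef_rot'][:,0])"
```

```text
0.10596177168029579 [-0.3510619  -0.13728852  0.00205207] [ 2.93801385e+00  3.59316149e+01  7.83621439e+01 -1.53770394e-03
  6.57099743e+01  7.46123285e+00] [ 7.88520806e-02  9.96886327e-01 -3.27149393e-05]
```

The moment is zero and the opening is tight at the seat orientation (85.5°). Now the quarter turn anticlockwise.

Call:
servo_tool --steps '[[0,[0,0,0],0.15],[0,[0,0,0],0.3],[0,[0,0,0],0.45],[0,[0,0,0],0.6],[0,[0,0,0],0.75]]'

```text
t: 19.85
position: [0.5858, 0.1477, 0.0877]
eef_rot: [[-0.626, 0.78, 0.0], [0.78, 0.626, 0.0], [-0.0, 0.0, -1.0]]
ft_force: [0.8, -1.6, -0.4]
finger_gap: 0.107
```

Call:
servo_tool --steps '[[0,[0,0,0],0.15],[0,[0,0,0],0.3],[0,[0,0,0],0.45],[0,[0,0,0],0.6],[0,[0,0,0],0.7]]'

```text
t: 20.48
position: [0.5858, 0.1478, 0.0877]
eef_rot: [[-0.981, 0.195, 0.0], [0.195, 0.981, 0.0], [-0.0, 0.0, -1.0]]
ft_force: [0.8, -1.0, -1.1]
finger_gap: 0.111
```

Call:
servo_tool --steps '[[0,[0,0,0],0.06],[0,[0,0,0],0.12],[0,[0,0,0],0.12],[0,[0,0,0],0.12],[0,[0,0,0],0.12]]'

```text
t: 21.1
position: [0.5858, 0.1478, 0.0877]
eef_rot: [[-0.997, 0.08, 0.0], [0.08, 0.997, 0.0], [-0.0, 0.0, -1.0]]
ft_force: [1.8, -0.2, -1.4]
finger_gap: 0.111
```

```bash
python3 snap.py 11; python3 -c "
from cell import env
s=env.sense();print(s['finger_gap'],s['moment'],s['joint_pos'],s['eef_rot'][:,0])"
```

```text
21.2 [0.58581698 0.14781669 0.08774908] [0.03041016 0.12886466] [ 1.56370894 -0.35332429  0.12181231]
0.11493368514394989 [-0.07947332 -0.39370932 -0.02117351] [ 2.94595991e+00  3.59327823e+01  7.83540484e+01  3.63858065e-03
  6.56985075e+01 -8.25158115e+01] [-9.96862664e-01  7.91502910e-02 -2.46176626e-04]
```

View pics/s11.png

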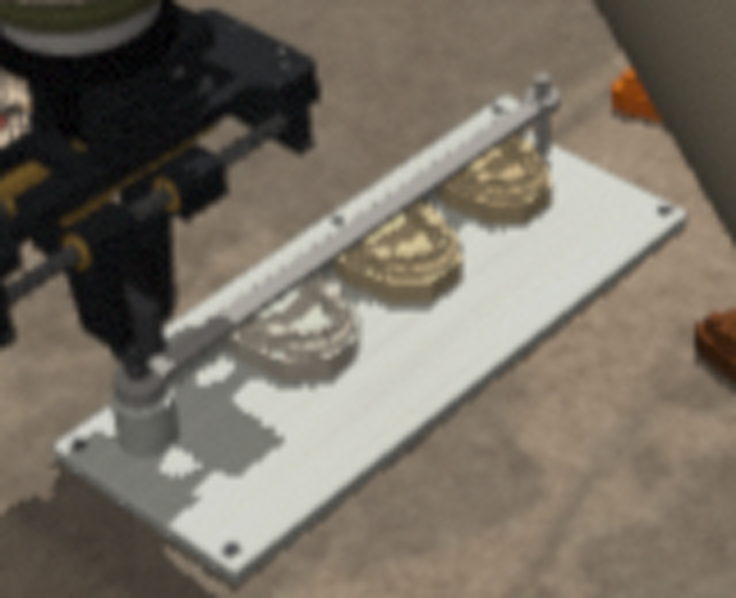

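View pics/t11.png

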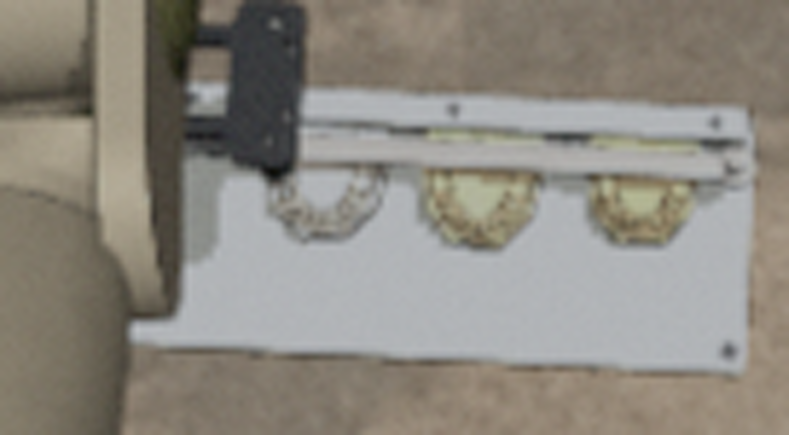

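The gripper has turned exactly 90.0° from the seat orientation. The grip is tight at 9.8–10 mm and the casts are undisturbed in both views. I'll hand in.

```bash
python3 -c "
from cell import env
print(env.close_job()); s=env.sense();print(s['t'],s['finger_gap'],s['position'])"
```

```text
the job is handed in; nothing more can be done
None
the job is handed in; nothing more can be done
```

I handed the job in at about 21 s of the 58 s allowed. All three casts are at the fence, and the gripper is still holding the thumbscrew a quarter turn off its seat. The hand-in gave no verdict, so what follows is from my own checks.

- **Casts:** I pushed c, a and b back one at a time with the closed fingers until the push force rose to 10–16 N. In the pictures afterwards their front edges sat at x of about −3, −8 and −8 mm in the jig frame. That fits their lengths against a fence face at about 44 mm. They were parallel to the fence within about 1–2°, and the last pictures show no change.
- **Thumbscrew:** I turned it clockwise to a hard stop. The moment rose to about 0.8 N m (its friction is about 0.05 N m), with the wing parallel to the fence. I then turned it back 90.0°, as measured by the gripper's rotation.
- **Grip:** The jaws hold the wing at about 10 mm opening, with a 40 N grip command. The grasp point is about 11 mm above the wing's centre.

**Checks that failed or disagreed:**
- The first grip stopped at 20 mm opening, apparently with the fingertips on the hub below the wing. I opened, rose 9 mm and gripped again.
- At the hard stop the jaws twisted about 7° past the wing, so I squared them on the wing before backing off.
- The arm hid the wing from above at the end, so the final screw angle comes from the gripper's rotation and the seat direction, not from a picture.
- I did not measure the bar's height separately.

The jar, case and tube were never approached, but I did not re-measure where they stand.

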